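# Unlock the basement toolbox and hold the spring latch open

### The arm

A 7-joint arm with a two-finger parallel gripper is mounted at the origin on the work surface. World frame = base frame: x ahead of the robot, y to its left, z up, the work surface at z = 0. Lengths are in m, angles in rad, forces in N, time in s.
With the tool pointing down it reaches from about 0.4 to 0.85 m from the base axis. Payload 10.4 kg.
Tool frame: the origin (TCP) lies midway between the tips of the shut fingers; the grasp point (between the pads) lies 19 mm behind it (manip.pinch_z is the distance from the TCP to the grasp point, in m); y points along the fingers, x is the direction in which the jaws open and shut, and the axes are right-handed (so a half turn about y gives the same grasp; the last joint's range is limited). The gripper opens to 85 mm and grips with 20 to 120 N. Pads are 22 mm wide; open, the fingers measure 114 mm over their backs; the gripper's body (76 mm by 85 mm) begins 54 mm behind the grasp point. The pads swing forward as they close: fully open they stand 13 mm farther back than shut.
Start: joints at [-1.302, 0.332, -0.065, 1.46, 0.022, 1.35, -0.088], TCP at [0.18, 0.599, 0.231] pointing down, gripper open.
Joint ranges: [-2.6, 2.6], [-0.5, 2.12], [-1.47, 1.34], [0.16, 2.42], [-1.27, 4.41], [0.06, 2.06], [-2.6, 2.6]. Speed limits (rad/s): [2.22, 2.22, 2.79, 2.79, 3.14, 3.14, 3.14].

### API

Orientations are given as a unit quaternion [x, y, z, w].
In Python, from workcell import manip gives the robot as it stands.
- The arm moves only by the shell command python3 -m pendant 'ROWS' [OPENING] [FORCE]. ROWS is a JSON object of lists of equal length, an entry for each row: "offset": the shift along the tool's x, y, z scaled (see below), a list of three; "turn": the turn, a rotation vector about the tool's x, y, z scaled (see below), a list of three. A call has 1 to 12 rows; each row is the pose to reach, as a shift and turn from the pose measured when the call began, along the tool's axes at that moment; what a row does not reach only later rows make up. The controller multiplies each number of a shift by 200 mm and each number of a turn by 45 degrees. A row lasts 1/8 s, in which the tool goes at most 62.5 mm and 10.7 degrees, less where a joint would pass 70% of its speed; a pose out of reach is approached as far as the arm can. A call with a number of a shift or a turn outside -1 to 1 is refused whole. A call with a gripper value outside its range is refused whole. OPENING is the opening in per cent of the stroke, from 0 (shut) to 100 (fully open), set as the call begins (- or left out, the last holds). The fingers move at their own pace and stop on an object; FORCE is the grip in N (left out, the last holds). Time passes only in rows, so rows that repeat a pose let the fingers close. It gives the time, the measured TCP pose, the force and the opening at its end, in the units of the state.
- manip.get_obs(): the state, without advancing time (a new reading comes with each control period).
- manip.camera(name): name is "scene" or "top"; returns (picture, depth): 400x640x3 uint8, red, green, blue; 400x640 float32, m along the optical axis (not along the pixel's ray), 0 where there is no reading.
- manip.camera_model(name): a dict with "intrinsics" (3x3 intrinsics, pixels), "k1" (the pictures are not rectified: a ray, as slopes to the right and down, at radius r is drawn at 1 + k1 r^2 times it, then the intrinsics apply), "R" (3x3) and "t" (3): a world point X has camera coordinates R X + t. Camera axes: x right, y down, z forward; pixel columns grow to the right and rows downward; lengths in m; the calibration is good to about 2 mm. A picture is of the moment at which its call begins. camera_model takes no time and is no camera call.
- manip.hand_in(): hands the job in, once; it reports no verdict.
The state is a dict: "clock": time; "joint_pos": joint angles; "joint_velocities": joint speeds; "tau": joint torques, N m; "position": TCP position; "ee_rot": TCP orientation; "ft_force": force on the tool from outside, world axes, zero at the start; "torque": the same for the moment, N m; "grip_width": opening from 0.0 (shut) to 1.0 (fully open).
Only numpy, scipy, OpenCV 4.12 (cv2) and the standard library are available. Lean on these libraries where they do the work, as an engineer would, in place of code of your own. Each camera call takes 0.05 s, during which the arm holds its last target. There are 200 camera calls.

### The job

Unlock the steel toolbox: take its key, the black round-headed one standing in the wooden tool block, push it fully home into the lock on the toolbox lid (its pins are sticky and bind under a straight push, so wiggle the key past them), then turn it a quarter turn clockwise as seen from above. The latch is sprung, so finish still gripping the key and holding it turned, and leave the two drivers in the block and the tape measure on the lid where they are.

Things in the scene. Friction and masses are not known exactly. Their poses are not given: they have to be found in the camera images.
- key: Loose double-bit key, 50 g, standing bit down in a slot of the wooden block, its collar (diameter 14, 3 mm thick) resting on the block's top. Origin: on the key's axis at the underside of the collar. z up along the shank to the head, x along the width of head and bit; a half turn about z makes no difference.
- key_head (a point): Centre of the key's black head, on the axis 25 mm above the key's origin; axes as the key's. The head is a flat upright disc 34 mm wide (x) and 9 mm thick (y), its faces sound for gripping from 12 to 38 mm above the origin: grip it across the 9 mm. Neck between head and collar: diameter 8.
- key_tip (a point): Lower end of the key, on its axis, 24 mm below its origin; axes as the key's. Shank diameter 5; the bit is 17 mm wide (x) and 4 mm thick (y) from 7 to 18 mm below the origin, then steps to a nose 16 mm wide and 2 mm thick down to here.
- keyway (a point): Mouth of the lock: centre of the keyway in the top face of the steel lock plate (52 mm square, level, 6 mm proud of the lid, 118 mm above the table). z up out of the lock, x along the slot, which is 19 x 7 mm with a 2 mm countersink all round. The key goes straight down, bit along x, either way round; home when its collar rests on the plate, the key's origin then at this point.
- lock_pins (a point): On the lock's axis, 13 mm below keyway, axes as keyway. Two rows of side pins, 10 and 16 mm below keyway, stick out into the slot and catch the bit's step when the key is about 9 and 3 mm above home. A straight push binds there (10 to 25 N); rocking the key about its axis by 8 degrees each way (9 is the limit), pressing gently, shoves the pins aside for good and it sinks at a few N.
- plug (a joint): Turn of the lock's plug (slot 19 x 6.2 mm, under the fixed 4 mm plate), rad: 0 at rest, 1.571 at its stop, growing clockwise seen from above. It turns only with the key within 3 mm of home, and then keeps the key in. A spring turns it back when not held: 0.08 N m at rest, 0.14 at the quarter turn. The key has about 7 degrees of play and leads the plug by that.
- toolbox: Grey steel toolbox, does not move. Origin: centre of its underside; x to its rear hinges, y along its length, z up. 200 (x) x 300 (y) mm, lid 4 mm wider all round, its top at 112 mm. The lock is in the lid 55 mm in front (-x) of the centre. A folded carry handle, 90 mm long, lies across the lid 38 mm behind the centre, 15 mm high.
- block: Hardwood tool block, does not move: 70 (x) x 210 (y) x 50 mm high, origin at the centre of its underside. Three slots 21 mm (along y) x 7 mm (along x), at y = -65, 0 and 65 mm, in which the key and two drivers stand in any order; the key's head lies along the block's y.
- driver_a: Bystander: stubby driver with a round wooden handle, largest diameter 29 mm, 60 mm tall, standing in a slot of the block. Origin: underside of the handle, on the block's top.
- driver_b: Bystander: stubby driver with a round grey handle, largest diameter 29 mm, 52 mm tall, standing in a slot of the block. Origin: underside of the handle, on the block's top.
- tape: Bystander: tape measure, 62 x 34 x 60 mm high, standing on the rear left part (+x, +y) of the toolbox lid. Origin: centre of its underside.

How it is judged:
By the outcome, as a careful person would: the job done as asked, in the order asked, and still so for the second after the job is handed in, while the arm keeps its last pose, push and grip.
It also fails if it takes over 51 s, if anything falls off the work surface, if the arm or the gripper's body presses on something with over 40 N, if the wrist force passes 120 N, or if a joint passes its speed limit or range.

## Working session

There is one attempt and no reset: what is moved stays moved. The work goes in short steps, Python scripts to look and compute and a shell command to move; the robot and the scene stay as the last step left them, time stands still between calls to the robot, and variables do not carry over. Pictures are saved under pics/ and viewed, about 8 in all and at most 12, crops included, and the job is handed in when it is done.

```bash
mkdir -p pics; cat > h.py <<'E'
import numpy as np,cv2
from workcell import manip
from scipy.spatial.transform import Rotation as Ro
def snap(n,f):
    p,d=manip.camera(n); np.savez('last_%s.npz'%n,p=p,d=d); cv2.imwrite('pics/'+f,p[:,:,::-1]); return p,d
def load(n):
    z=np.load('last_%s.npz'%n); return z['p'],z['d']
def ray(n,u,v):
    m=manip.camera_model(n);K=np.array(m['intrinsics'])
    q=np.array([(u-K[0,2])/K[0,0],(v-K[1,2])/K[1,1]]);s=q.copy()
    for _ in range(20): s=q/(1+m['k1']*(s@s))
    R=np.array(m['R']);t=np.array(m['t'])
    return -R.T@t, R.T@np.array([s[0],s[1],1]) 
def at_z(n,u,v,z):
    c,d=ray(n,u,v); return c+d*(z-c[2])/d[2]
def at_d(n,u,v,dep):
    c,d=ray(n,u,v); return c+d*dep
def proj(n,X):
    m=manip.camera_model(n);K=np.array(m['intrinsics'])
    x=np.array(m['R'])@X+np.array(m['t']);s=x[:2]/x[2];s=s*(1+m['k1']*(s@s))
    return K[0,0]*s[0]+K[0,2],K[1,1]*s[1]+K[1,2]
def rows(P,Rt=None):
    o=manip.get_obs();R=Ro.from_quat(o['ee_rot'])
    off=R.inv().apply(np.array(P)-o['position'])/0.2
    tn=None if Rt is None else (R.inv()*Rt).as_rotvec()/np.deg2rad(45)
    return off,tn
E
python3 - <<'E'
from h import *
np.set_printoptions(precision=4,suppress=True)
for n in('scene','top'):
    snap(n,n+'0.png'); m=manip.camera_model(n); print(n,m)
o=manip.get_obs();print(o,manip.pinch_z);print(Ro.from_quat(o['ee_rot']).as_matrix())
E
```

```text
scene {'intrinsics': array([[386.4166,   0.    , 325.2018],
       [  0.    , 386.4166, 203.2357],
       [  0.    ,   0.    ,   1.    ]]), 'k1': 0.03111056783433885, 'R': array([[ 0.0636,  0.998 ,  0.0056],
       [ 0.8233, -0.0493, -0.5654],
       [-0.564 ,  0.0406, -0.8248]]), 't': array([-0.0598, -0.4095,  1.1562])}
top {'intrinsics': array([[380.582 ,   0.    , 320.6495],
       [  0.    , 380.582 , 194.0517],
       [  0.    ,   0.    ,   1.    ]]), 'k1': 0.031015705416386843, 'R': array([[-0.0068, -0.9999,  0.0102],
       [-0.9961,  0.0059, -0.0879],
       [ 0.0879, -0.0108, -0.9961]]), 't': array([0.016 , 0.5572, 0.9785])}
{'clock': 0.1, 'joint_pos': array([-1.3016,  0.3328, -0.0647,  1.4608,  0.0216,  1.3499, -0.0885]), 'joint_velocities': array([-0.0001, -0.0018,  0.0007, -0.0025,  0.0013,  0.0013, -0.0003]), 'tau': array([  0.0014, -62.6753,   0.0492, -39.243 ,   0.0163,   0.0069,
         0.    ]), 'position': array([0.1797, 0.5983, 0.2306]), 'ee_rot': array([ 0.5677,  0.4217, -0.4223, -0.5671]), 'ft_force': array([ 0.5425, -0.2465,  0.2621]), 'torque': array([ 0.0036,  0.0108, -0.0488]), 'grip_width': 1.0018854387676965} 0.0187
[[ 0.2876 -0.0003 -0.9577]
 [ 0.9577 -0.0012  0.2876]
 [-0.0012 -1.     -0.0001]]
```

View pics/scene0.png

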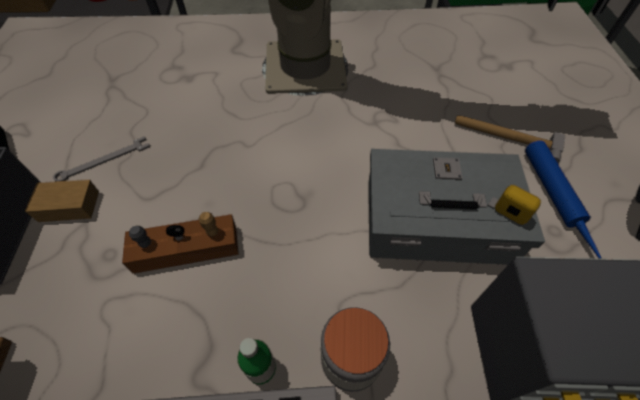

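View pics/top0.png

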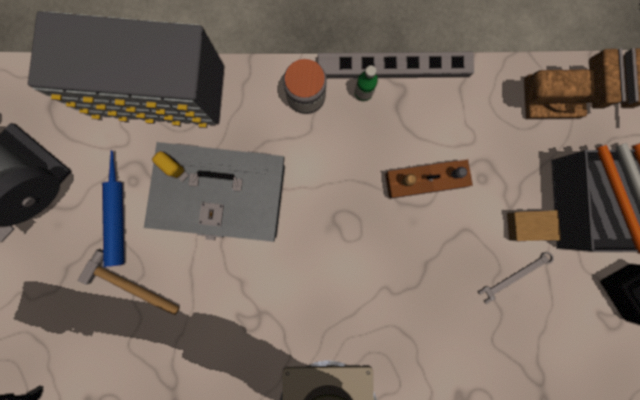

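Both views show the toolbox (lock near scene (447,168) and top (211,214)) and the block. The key is in the middle slot, at scene (177,232) and top (431,177), between the grey and wooden drivers. Next, an enlarged composite.

```bash
python3 - <<'E'
from h import *
def crop(n,u0,v0,w,h,s):
    p,d=load(n); c=cv2.resize(p[v0:v0+h,u0:u0+w,::-1],None,fx=s,fy=s,interpolation=cv2.INTER_CUBIC)
    c=np.clip(c.astype(float)*1.6,0,255).astype(np.uint8)
    for k in range(0,w,10): cv2.putText(c,str(u0+k),(k*s,8),0,.3,(0,255,0),1); cv2.line(c,(k*s,9),(k*s,14),(0,255,0),1)
    for k in range(0,h,10): cv2.putText(c,str(v0+k),(0,k*s+4),0,.3,(0,255,255),1); cv2.line(c,(20,k*s),(26,k*s),(0,255,255),1)
    return c
a=crop('top',385,150,100,60,4);b=crop('top',175,185,80,60,4)
c=crop('scene',120,200,125,75,4)[:,:400];d=crop('scene',410,145,80,60,4)
W=np.zeros((545,730,3),np.uint8)
W[:240,:400]=a;W[:240,405:725]=b;W[244:544,:400]=c;W[244:484,405:725]=d
cv2.imwrite('pics/comp.png',W)
E
```

```text
(no output)
```

View pics/comp.png

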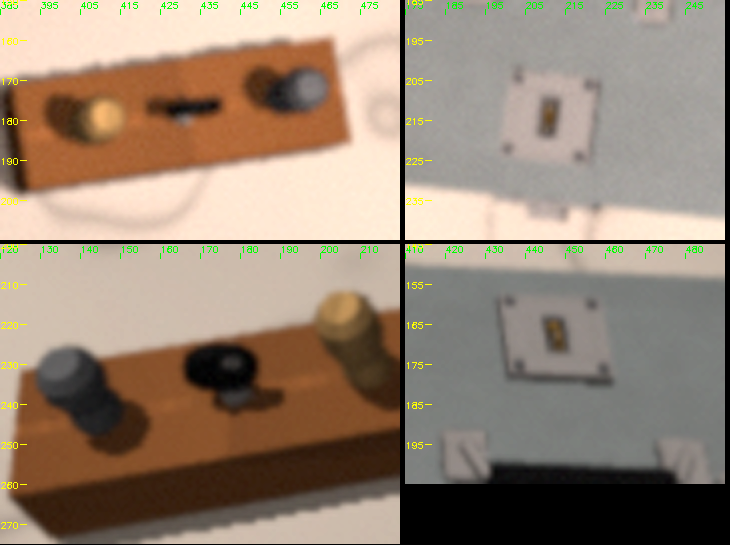

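The composite shows the keyway centre at top (211,214.3) and scene (447.8,167.5). The key's head is at scene (175.3,230.8), and the block's top centre is at top (430,178).

```bash
python3 - <<'E'
from h import *
np.set_printoptions(precision=4,suppress=True)
print('lock',at_z('top',211,214.25,.118),at_z('scene',447.75,167.5,.118))
T=lambda x,y:(385+x/4,150+y/4)
c=[at_z('top',*T(x,y),.05) for x,y in((335,38),(351,140),(10,82),(24,192))]
print('block',np.array(c),np.mean(c,0))
for a,b in((0,2),(1,3)): d=c[b]-c[a];print(np.degrees(np.arctan2(d[1],d[0])),np.linalg.norm(d))
print('head top',at_z('top',*T(194,104),.092),'collar scene',at_z('scene',120+235/4,200+(397-244)/4,.0515))
print('head scene',at_z('scene',175.25,230.75,.075))
L=lambda x,y:(175+(x-405)/4,185+y/4)
s=[at_z('top',*L(x,y),.118) for x,y in((518,73),(590,84),(507,148),(579,157))]
print('plate',np.mean(s,0))
for a,b in((2,0),(3,1)):d=s[b]-s[a];print('x ang',np.degrees(np.arctan2(d[1],d[0])))
for a,b in((1,0),(3,2)):d=s[b]-s[a];print('y ang-90',np.degrees(np.arctan2(d[1],d[0]))-90)
S=lambda x,y:(410+(x-405)/4,145+(y-244)/4)
s=[at_z('scene',*S(x,y),.118) for x,y in((508,302),(591,303),(517,366),(604,370))]
print('plate',np.mean(s,0))
d=s[2]-s[0];print(np.degrees(np.arctan2(d[1],d[0])));d=s[1]-s[0];print(np.degrees(np.arctan2(d[1],d[0]))-90)
# toolbox lid edges via line: handle
s=[at_z('top',*p,.112) for p in((157,144),(284,155),(145,230),(275,240))]
for a,b in((2,0),(3,1)):d=s[b]-s[a];print('lid x',np.degrees(np.arctan2(d[1],d[0])))
for a,b in((1,0),(3,2)):d=s[b]-s[a];print('lid y-90',np.degrees(np.arctan2(d[1],d[0]))-90)
s=[at_z('scene',*S(x,y),.118) for x,y in((549,318),(564,352))]
E
```

```text
lock [0.5026 0.273  0.118 ] [0.5071 0.2753 0.118 ]
block [[ 0.6425 -0.371   0.05  ]
 [ 0.5761 -0.3786  0.05  ]
 [ 0.6151 -0.1605  0.05  ]
 [ 0.5438 -0.1679  0.05  ]] [ 0.5944 -0.2695  0.05  ]
97.41068312491251 0.2122785761574659
98.71738945107576 0.2131480753256023
head top [ 0.5944 -0.2657  0.092 ] collar scene [ 0.6005 -0.2675  0.0515]
head scene [ 0.5972 -0.2675  0.075 ]
plate [0.5036 0.2733 0.118 ]
x ang -7.075097545152166
x ang -7.5567588010835935
y ang-90 -9.113175415162672
y ang-90 -7.594822009677614
plate [0.5076 0.2746 0.118 ]
-6.716604333971604
-4.44343599960898
lid x -5.997247495413986
lid x -5.8615677521964535
lid y-90 -5.20136943970617
lid y-90 -4.905184643994332
```

```bash
python3 -m pendant '{"offset":[[-0.25,-0.05,-0.23],[-0.5,-0.05,-0.45],[-0.75,-0.05,-0.68],[-1,-0.05,-0.9]],"turn":[[0,0,0],[0,0,0],[0,0,0],[0,0,0]]}' 40 100
python3 -m pendant '{"offset":[[-0.28,0,-0.25],[-0.55,0,-0.5],[-0.8,0,-0.75],[-1,0,-0.9]],"turn":[[0,0,0],[0,0,0],[0,0,0],[0,0,0]]}'
cat >> h.py <<'E'
def down(deg):
    a=np.deg2rad(deg);x=np.array([np.cos(a),np.sin(a),0]);y=np.array([0,0,-1.]);return Ro.from_matrix(np.c_[x,y,np.cross(x,y)])
def rep(P,deg):
    o=manip.get_obs();R=Ro.from_quat(o['ee_rot']).as_matrix();np.set_printoptions(precision=4,suppress=True)
    print(o['clock'],o['position'],'yaw',np.degrees(np.arctan2(R[1,0],R[0,0])),'F',o['ft_force'],'T',o['torque'],'g',o['grip_width'],'y',R[:,1])
    if P is not None: print('off,turn',*rows(P,down(deg)))
E
python3 - <<'E'
from h import *
rep([.597,-.2675,.15],8)
E
```

```text
clock: 0.6
position: [0.2868, 0.3709, 0.2406]
ee_rot: [0.568, 0.422, -0.422, -0.567]
ft_force: [1.6, 0.3, 0.9]
grip_width: 0.398
clock: 1.1
position: [0.3937, 0.1452, 0.2408]
ee_rot: [0.568, 0.422, -0.422, -0.567]
ft_force: [1.3, -0.8, 0.4]
grip_width: 0.401
1.1 [0.3937 0.1452 0.2408] yaw 73.26860453319892 F [ 1.2534 -0.7922  0.4341] T [ 0.027  -0.0436 -0.0421] g 0.4009253518603541 y [-0.0004 -0.0011 -1.    ]
off,turn [-1.6829  0.4558 -1.5673] [ 0.0008  1.4504 -0.0013]
```

```bash
python3 -m pendant '{"offset":[[-0.25,0.1,-0.23],[-0.5,0.15,-0.47],[-0.75,0.2,-0.7],[-0.85,0.2,-0.79]],"turn":[[0,0.23,0],[0,0.46,0],[0,0.7,0],[0,0.9,0]]}'
python3 - <<'E'
from h import *
rep([.597,-.2675,.15],8)
E
```

```text
clock: 1.6
position: [0.4963, -0.0656, 0.2005]
ee_rot: [0.679, 0.197, -0.198, -0.679]
ft_force: [1.7, 0.6, -0.1]
grip_width: 0.402
1.6 [ 0.4963 -0.0656  0.2005] yaw 32.38130295502289 F [ 1.6943  0.5822 -0.1121] T [ 0.0721 -0.0587 -0.0048] g 0.40249837658942744 y [-0.0007 -0.0014 -1.    ]
off,turn [-0.1151  0.2533 -1.122 ] [ 0.0013  0.5418 -0.0014]
```

```bash
python3 -m pendant '{"offset":[[-0.03,0.06,-0.28],[-0.06,0.12,-0.56],[-0.09,0.2,-0.84],[-0.1,0.25,-1],[-0.1,0.25,-1]],"turn":[[0,0.2,0],[0,0.4,0],[0,0.54,0],[0,0.54,0],[0,0.54,0]]}'
python3 - <<'E'
from h import *
rep([.597,-.2675,.13],8)
E
```

```text
clock: 2.22
position: [0.5856, -0.2477, 0.1489]
ee_rot: [0.706, 0.047, -0.05, -0.705]
ft_force: [-0.6, -0.1, 0.0]
grip_width: 0.397
2.225 [ 0.5856 -0.2477  0.1489] yaw 7.896335613581303 F [-0.6029 -0.1367  0.0371] T [-0.0531  0.011  -0.0003] g 0.39690656880747677 y [-0.0038 -0.0028 -1.    ]
off,turn [ 0.0433  0.0946 -0.1055] [ 0.0028 -0.0023 -0.0053]
```

```bash
python3 -m pendant '{"offset":[[0.043,0.09,-0.105],[0.043,0.09,-0.105],[0.043,0.09,-0.105]],"turn":[[0.003,0,-0.005],[0.003,0,-0.005],[0.003,0,-0.005]]}'
python3 - <<'E'
from h import *
rep([.597,-.2675,.059],8)
p,d=snap('scene','s1.png');a=cv2.resize(p[150:280,90:260,::-1],None,fx=4,fy=4,interpolation=cv2.INTER_CUBIC)
a=np.clip(a*1.6,0,255).astype(np.uint8)
for k in range(0,170,10): cv2.putText(a,str(90+k),(k*4,8),0,.3,(0,255,0),1)
for k in range(0,130,10): cv2.putText(a,str(150+k),(0,k*4+4),0,.3,(0,255,255),1)
cv2.imwrite('pics/s1c.png',a); print(proj('scene',manip.get_obs()['position']))
E
```

```text
clock: 2.6
position: [0.597, -0.2664, 0.1314]
ee_rot: [-0.705, -0.049, 0.049, 0.706]
ft_force: [0.1, -0.4, -0.2]
grip_width: 0.401
2.6 [ 0.597  -0.2664  0.1314] yaw 7.941315343183995 F [ 0.1044 -0.3736 -0.1886] T [ 0.0164 -0.0112  0.0423] g 0.40073607648974147 y [ 0.      0.0006 -1.    ]
off,turn [-0.0009  0.3619 -0.0056] [-0.0008 -0.0013  0.0002]
(np.float64(166.0086292769377), np.float64(214.8307802566716))
```

View pics/s1c.png

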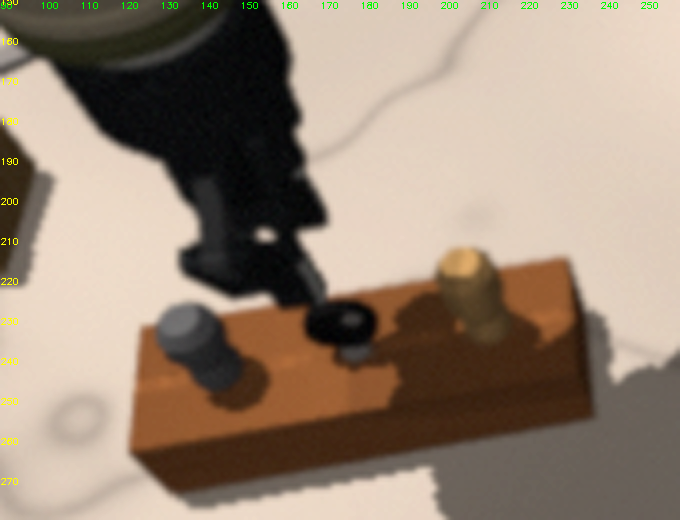

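The picture shows the gripper above the key, with the fingertip midpoint near (166,215). This agrees with the kinematic projection, and both drivers are clear. Descending.

```bash
python3 -m pendant '{"offset":[[0,0.15,-0.005],[0,0.3,-0.005],[0,0.36,-0.005],[0,0.36,-0.005],[0,0.36,-0.005]],"turn":[[0,0,0],[0,0,0],[0,0,0],[0,0,0],[0,0,0]]}'
python3 -m pendant '{"offset":[[0,0,0],[0,0,0],[0,0,0],[0,0,0],[0,0,0],[0,0,0]],"turn":[[0,0,0],[0,0,0],[0,0,0],[0,0,0],[0,0,0],[0,0,0]]}' 0 60
python3 - <<'E'
from h import *
rep(None,0)
E
```

```text
clock: 3.28
position: [0.5981, -0.2674, 0.0611]
ee_rot: [0.705, 0.05, -0.048, -0.705]
ft_force: [0.7, 0.5, 0.5]
grip_width: 0.399
clock: 4.03
position: [0.5974, -0.2682, 0.062]
ee_rot: [0.705, 0.049, -0.048, -0.705]
ft_force: [-4.5, 0.5, 5.7]
grip_width: 0.098
4.025 [ 0.5974 -0.2682  0.062 ] yaw 7.924243410721601 F [-4.4965  0.532   5.7408] T [0.1172 1.2057 0.0031] g 0.09822235560817659 y [ 0.0016 -0.0001 -1.    ]
```

```bash
python3 -m pendant '{"offset":[[0,-0.05,0],[0,-0.15,0],[0,-0.35,0],[0,-0.6,0],[0,-0.7,0],[0,-0.7,0],[0,-0.7,0]],"turn":[[0,0,0],[0,0,0],[0,0,0],[0,0,0],[0,0,0],[0,0,0],[0,0,0]]}' 0 90
python3 - <<'E'
from h import *
rep([.505,.274,.2],84)
p,d=snap('scene','s2.png')
u,v=map(int,proj('scene',manip.get_obs()['position']));print(u,v)
a=cv2.resize(p[v-50:v+80,u-70:u+100,::-1],None,fx=4,fy=4,interpolation=cv2.INTER_CUBIC)
cv2.imwrite('pics/s2c.png',np.clip(a*1.6,0,255).astype(np.uint8))
E
```

```text
clock: 4.9
position: [0.5967, -0.2676, 0.2007]
ee_rot: [-0.705, -0.049, 0.049, 0.706]
ft_force: [0.5, 0.5, -1.0]
grip_width: 0.088
4.9 [ 0.5967 -0.2676  0.2007] yaw 7.93861199247119 F [ 0.4568  0.5089 -1.0423] T [0.0088 0.033  0.0014] g 0.08781259298241369 y [ 0.0001  0.0007 -1.    ]
off,turn [-0.0802  0.0056  2.7455] [-0.0006 -1.6903  0.0008]
151 192
```

View pics/s2c.png

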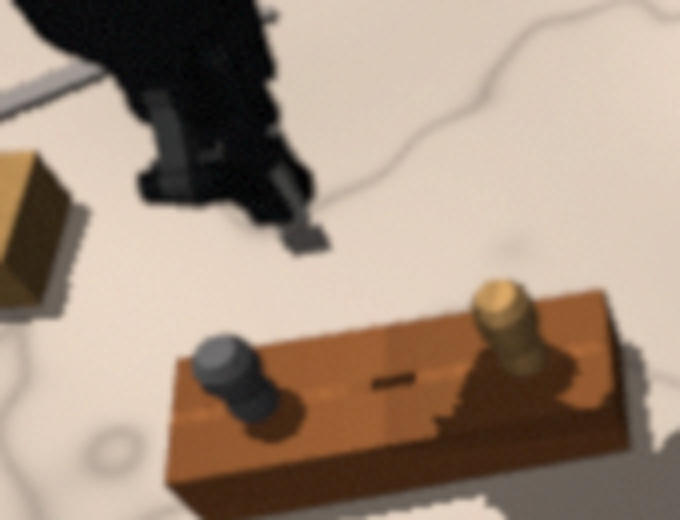

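The key is held upright with its bit visible under the fingers. The middle slot is empty (crop (394,381)) and the drivers are undisturbed. Carrying it over.

```bash
python3 -m pendant '{"offset":[[0,0,0.25],[-0.02,0,0.5],[-0.03,0,0.75],[-0.03,0,1]],"turn":[[0,0,0],[0,0,0],[0,0,0],[0,0,0]]}'
python3 -m pendant '{"offset":[[0,0,0.25],[-0.02,0,0.5],[-0.03,0,0.75],[-0.03,0,1],[-0.03,0,1]],"turn":[[0,-0.2,0],[0,-0.4,0],[0,-0.6,0],[0,-0.8,0],[0,-0.8,0]]}'
python3 - <<'E'
from h import *
rep([.505,.274,.175],84)
print('slot',at_z('scene',81+394/4,142+381/4,.05))
E
```

```text
clock: 5.45
position: [0.5619, -0.0686, 0.1993]
ee_rot: [-0.705, -0.048, 0.05, 0.706]
ft_force: [0.1, 0.5, -0.4]
grip_width: 0.089
clock: 6.08
position: [0.5267, 0.1333, 0.1981]
ee_rot: [-0.654, -0.266, 0.269, 0.655]
ft_force: [0.5, 0.2, -0.6]
grip_width: 0.087
6.075 [0.5267 0.1333 0.1981] yaw 44.45860599536518 F [ 0.5305  0.1694 -0.5787] T [-0.0956 -0.0206 -0.0735] g 0.0867272235819698 y [-0.005   0.0008 -1.    ]
off,turn [0.4157 0.1166 0.5776] [-0.0063 -0.8787 -0.0019]
slot [ 0.5974 -0.2669  0.05  ]
```

```bash
python3 -m pendant '{"offset":[[0.12,0.03,0.16],[0.24,0.06,0.32],[0.36,0.09,0.48],[0.42,0.13,0.577],[0.42,0.13,0.577],[0.42,0.13,0.577]],"turn":[[0,-0.2,0],[0,-0.4,0],[0,-0.6,0],[0,-0.8,0],[-0.006,-0.879,0],[-0.006,-0.879,0]]}'
cat > look.py <<'E'
from h import *
import sys
def look(f):
    C=[]
    for n,(u0,v0) in(('scene',(400,110)),('top',(165,170))):
        p,d=snap(n,f+n+'.png'); a=cv2.resize(p[v0:v0+90,u0:u0+95,::-1],None,fx=4,fy=4,interpolation=cv2.INTER_CUBIC)
        a=np.clip(a.astype(float)*2.2,0,255).astype(np.uint8)
        for k in range(0,95,10): cv2.putText(a,str(u0+k),(k*4,8),0,.3,(0,255,0),1)
        for k in range(0,90,10): cv2.putText(a,str(v0+k),(0,k*4+4),0,.3,(0,0,255),1)
        C.append(a)
        o=manip.get_obs();print(n,proj(n,o['position']))
    cv2.imwrite('pics/'+f+'.png',np.hstack(C))
look(sys.argv[1]);rep([.506,.2745,.165],84)
E
python3 look.py l1
```

```text
clock: 6.82
position: [0.5055, 0.2736, 0.1713]
ee_rot: [0.526, 0.471, -0.474, -0.526]
ft_force: [0.4, -0.2, -0.7]
grip_width: 0.09
scene (np.float64(454.1750915615402), np.float64(148.96768460259568))
top (np.float64(204.1285445784966), np.float64(211.9599806027584))
6.925 [0.5058 0.2734 0.1718] yaw 83.82101524738053 F [-0.3703  0.4653 -0.692 ] T [-0.0001 -0.0082 -0.0333] g 0.08401123775124139 y [-0.0016 -0.0021 -1.    ]
off,turn [ 0.0054  0.034  -0.0002] [-0.0018 -0.004  -0.0028]
```

View pics/l1.png

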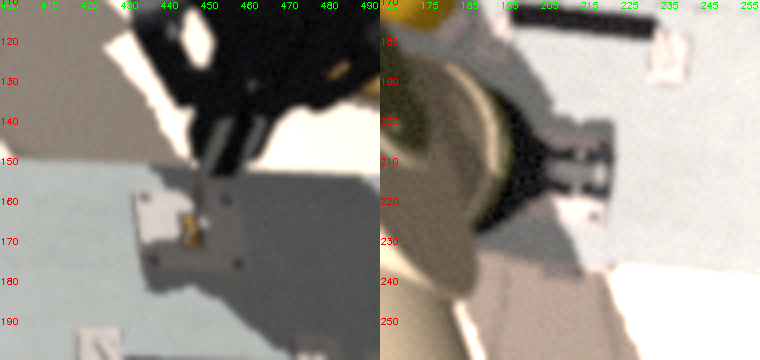

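The scene crop shows the key's shank coming down from the fingers to a bright tip near (451,165.5), with the keyway near (447.5,167.5) below it. In the top view the hand hides the lock. Enlarging.

```bash
python3 - <<'E'
from h import *
p,d=load('scene');u0,v0=428,140
a=cv2.resize(p[v0:v0+45,u0:u0+45,::-1],None,fx=13,fy=13,interpolation=cv2.INTER_CUBIC)
a=np.clip(255*(a/255.)**.5,0,255).astype(np.uint8)
for k in range(0,45,5): cv2.putText(a,str(u0+k),(k*13,10),0,.4,(0,255,0),1);cv2.putText(a,str(v0+k),(0,k*13+4),0,.4,(0,0,255),1)
cv2.imwrite('pics/z1.png',a)
for L in((.5071,.2753),(.5058,.2734)):
  for z in(.118,.136,.160,.163): print(L,z,proj('scene',np.array([*L,z])))
x=np.array([np.cos(-.105),np.sin(-.105),0])
for s in(-.008,.008): print(proj('scene',np.array([.5058,.2734,.136])+s*x))
E
```

```text
(0.5071, 0.2753) 0.118 (np.float64(447.7585719353719), np.float64(167.48240933032082))
(0.5071, 0.2753) 0.136 (np.float64(450.2021146232872), np.float64(161.65295573640037))
(0.5071, 0.2753) 0.16 (np.float64(453.6160373669645), np.float64(153.51548840303545))
(0.5071, 0.2753) 0.163 (np.float64(454.0559605096598), np.float64(152.46747173350138))
(0.5058, 0.2734) 0.118 (np.float64(446.6725512420207), np.float64(167.03142340680012))
(0.5058, 0.2734) 0.136 (np.float64(449.09271407087044), np.float64(161.19842473213467))
(0.5058, 0.2734) 0.16 (np.float64(452.4738296900568), np.float64(153.05633518446456))
(0.5058, 0.2734) 0.163 (np.float64(452.9095131443017), np.float64(152.0077509300295))
(np.float64(448.53830465570445), np.float64(158.1416452790543))
(np.float64(449.6541478844177), np.float64(164.29099902136628))
```

View pics/z1.png

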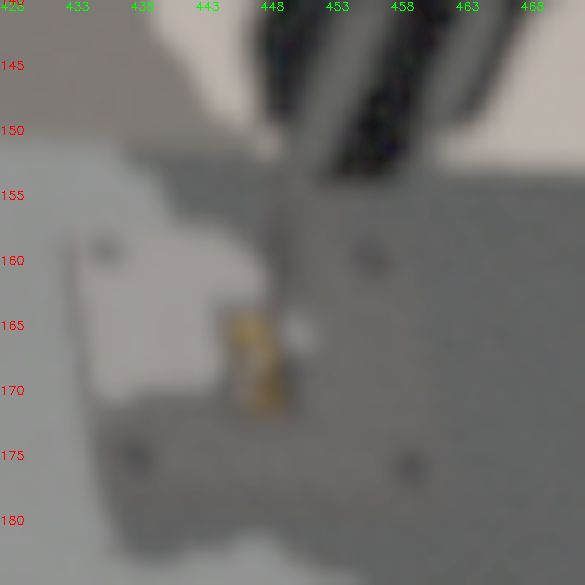

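The slot centre is at (448,167.5), and the black head's lower edge is at about (456,154). That puts the key within about 1.5 mm of the keyway, in y. Shifting it and lowering with force checks.

```bash
python3 -m pendant '{"offset":[[0.008,0.03,0],[0.008,0.06,0],[0.008,0.085,0],[0.008,0.1,0],[0.008,0.1,0]],"turn":[[0,-0.004,0],[0,-0.004,0],[0,-0.004,0],[0,-0.004,0],[0,-0.004,0]]}'
python3 - <<'E'
from h import *
rep([.506,.275,.145],84)
E
```

```text
clock: 7.55
position: [0.5058, 0.275, 0.1515]
ee_rot: [0.526, 0.472, -0.474, -0.525]
ft_force: [-0.8, 0.8, -0.7]
grip_width: 0.084
7.55 [0.5058 0.275  0.1515] yaw 84.00405403085173 F [-0.7574  0.8448 -0.6953] T [ 0.045   0.2225 -0.0426] g 0.08374592291397774 y [-0.0021 -0.0023 -1.    ]
off,turn [ 0.0004  0.0326 -0.0012] [-0.0024  0.0001 -0.0032]
```

```bash
python3 -m pendant '{"offset":[[0,0.01,0],[0,0.02,0],[0,0.03,0],[0,0.03,0]],"turn":[[0,0,0],[0,0,0],[0,0,0],[0,0,0]]}'
python3 - <<'E'
from h import *
rep([.506,.275,.141],84)
E
```

```text
clock: 8.05
position: [0.5054, 0.2752, 0.1453]
ee_rot: [-0.525, -0.472, 0.474, 0.525]
ft_force: [-1.7, 0.6, -1.0]
grip_width: 0.088
8.05 [0.5054 0.2752 0.1453] yaw 84.01940611120102 F [-1.6968  0.5783 -1.0075] T [0.2635 0.52   0.0323] g 0.08813283869819466 y [-0.0027 -0.0022 -1.    ]
off,turn [-0.0005  0.0215 -0.0029] [-0.0031  0.0004 -0.0032]
```

```bash
python3 -m pendant '{"offset":[[0.002,0,0.004],[0.002,0.01,0.004],[0.002,0.02,0.004],[0.002,0.02,0.004]],"turn":[[0,0,0],[0,0,0],[0,0,0],[0,0,0]]}'
python3 - <<'E'
from h import *
rep([.505,.275,.138],84)
E
```

```text
clock: 8.55
position: [0.5048, 0.2758, 0.1411]
ee_rot: [-0.525, -0.472, 0.474, 0.525]
ft_force: [1.4, 2.7, -0.9]
grip_width: 0.085
8.55 [0.5048 0.2758 0.1411] yaw 84.02260312235062 F [ 1.3709  2.7392 -0.9279] T [ 0.6196 -0.2891  0.029 ] g 0.08517283932118029 y [-0.0024 -0.002  -1.    ]
off,turn [-0.004   0.0157 -0.0015] [-0.0027  0.0005 -0.0029]
```

```bash
python3 -m pendant '{"offset":[[0.004,0,-0.002],[0.004,0.005,-0.002],[0.004,0.01,-0.002],[0.004,0.01,-0.002]],"turn":[[0,0,0],[0,0,0],[0,0,0],[0,0,0]]}'
python3 - <<'E'
from h import *
rep([.505,.275,.138],84)
E
```

```text
clock: 9.05
position: [0.5052, 0.2763, 0.1391]
ee_rot: [-0.525, -0.472, 0.474, 0.525]
ft_force: [-1.2, -1.7, 0.3]
grip_width: 0.086
9.05 [0.5052 0.2763 0.1391] yaw 84.0129543029577 F [-1.2194 -1.7087  0.2948] T [-0.2655  0.2986  0.017 ] g 0.08595363682338245 y [-0.0026 -0.0023 -1.    ]
off,turn [-0.0066  0.0055  0.0004] [-0.003   0.0003 -0.0033]
```

```bash
python3 -m pendant '{"offset":[[-0.001,0.003,0.001],[-0.001,0.006,0.001],[-0.001,0.01,0.001]],"turn":[[0,0,0],[0,0,0],[0,0,0]]}'
python3 - <<'E'
from h import *
rep(None,84)
E
```

```text
clock: 9.43
position: [0.5053, 0.2763, 0.1383]
ee_rot: [-0.525, -0.472, 0.474, 0.526]
ft_force: [-4.1, -2.7, 14.6]
grip_width: 0.087
9.425 [0.5053 0.2763 0.1383] yaw 84.00856022502478 F [-4.1053 -2.7046 14.6196] T [-0.7423  1.1878  0.0127] g 0.08721052551220246 y [-0.0018 -0.0014 -1.    ]
```

```bash
python3 -m pendant '{"offset":[[-0.002,0.003,0.001],[-0.002,0.003,0.001],[-0.002,0.003,0.001],[-0.002,0.004,0.001],[-0.002,0.004,0.001],[-0.002,0.005,0.001],[-0.002,0.005,0.001],[-0.002,0.006,0.001],[-0.002,0.007,0.001],[-0.002,0.008,0.001],[-0.002,0.009,0.001],[-0.002,0.01,0.001]],"turn":[[0,0.178,0],[0,0.178,0],[0,0,0],[0,-0.178,0],[0,-0.178,0],[0,0,0],[0,0.178,0],[0,0.178,0],[0,0,0],[0,-0.178,0],[0,-0.178,0],[0,0,0]]}'
python3 - <<'E'
from h import *
rep(None,84)
E
```

```text
clock: 10.92
position: [0.5051, 0.2762, 0.1363]
ee_rot: [-0.525, -0.473, 0.475, 0.525]
ft_force: [-0.3, 2.1, 2.1]
grip_width: 0.088
10.925 [0.5051 0.2762 0.1363] yaw 84.16820323201105 F [-0.2634  2.0705  2.1141] T [ 0.311  -0.0409  0.0537] g 0.08758525858142091 y [-0.0017 -0.0007 -1.    ]
```

```bash
python3 -m pendant '{"offset":[[0.001,0.005,0],[0.001,0.01,0],[0.001,0.015,0],[0.001,0.02,0],[0.001,0.022,0]],"turn":[[0,0,0],[0,0,0],[0,0,0],[0,0,0],[0,0,0]]}'
python3 - <<'E'
from h import *
rep(None,84)
E
```

```text
clock: 11.55
position: [0.5053, 0.2764, 0.1325]
ee_rot: [-0.524, -0.474, 0.475, 0.525]
ft_force: [-2.9, -2.1, 11.0]
grip_width: 0.081
11.55 [0.5053 0.2764 0.1325] yaw 84.24582007429173 F [-2.9006 -2.1252 10.9531] T [-0.4912  0.7331  0.0754] g 0.08133604805412321 y [-0.0015 -0.0005 -1.    ]
```

The second row of pins has caught. Rocking again.

```bash
python3 -m pendant '{"offset":[[-0.002,0.003,0.001],[-0.002,0.003,0.001],[-0.002,0.003,0.001],[-0.002,0.004,0.001],[-0.002,0.004,0.001],[-0.002,0.005,0.001],[-0.002,0.005,0.001],[-0.002,0.006,0.001],[-0.002,0.007,0.001],[-0.002,0.008,0.001],[-0.002,0.009,0.001],[-0.002,0.01,0.001]],"turn":[[0,0.178,0],[0,0.178,0],[0,0,0],[0,-0.178,0],[0,-0.178,0],[0,0,0],[0,0.178,0],[0,0.178,0],[0,0,0],[0,-0.178,0],[0,-0.178,0],[0,0,0]]}'
python3 -m pendant '{"offset":[[0.001,0.005,0],[0.001,0.01,0],[0.001,0.013,0],[0.001,0.013,0]],"turn":[[0,0,0],[0,0,0],[0,0,0],[0,0,0]]}'
python3 - <<'E'
from h import *
rep(None,84)
E
```

```text
clock: 13.05
position: [0.5052, 0.2763, 0.1309]
ee_rot: [-0.524, -0.474, 0.474, 0.525]
ft_force: [-1.1, 0.8, 5.9]
grip_width: 0.087
clock: 13.55
position: [0.5054, 0.2764, 0.1297]
ee_rot: [-0.524, -0.474, 0.474, 0.525]
ft_force: [-4.5, -3.1, 14.9]
grip_width: 0.089
13.55 [0.5054 0.2764 0.1297] yaw 84.25690155965749 F [-4.4659 -3.1288 14.9145] T [-0.7015  1.326   0.1205] g 0.08940293474810698 y [-0.0009  0.0011 -1.    ]
```

```bash
python3 -m pendant '{"offset":[[-0.002,0.004,0.002],[-0.002,0.004,0.002],[-0.002,0.004,0.002],[-0.002,0.005,0.002],[-0.002,0.005,0.002],[-0.002,0.006,0.002],[-0.002,0.006,0.002],[-0.002,0.006,0.002],[-0.002,0.007,0.002],[-0.002,0.007,0.002],[-0.002,0.007,0.002],[-0.002,0.008,0.002]],"turn":[[0,0.178,0],[0,0.178,0],[0,0,0],[0,-0.178,0],[0,-0.178,0],[0,0,0],[0,0.178,0],[0,0.178,0],[0,0,0],[0,-0.178,0],[0,-0.178,0],[0,0,0]]}'
python3 - <<'E'
from h import *
rep(None,84)
E
```

```text
clock: 15.05
position: [0.5053, 0.2764, 0.1296]
ee_rot: [-0.524, -0.475, 0.473, 0.525]
ft_force: [-4.9, -1.7, 16.0]
grip_width: 0.085
15.05 [0.5053 0.2764 0.1296] yaw 84.19312889036834 F [-4.8956 -1.7312 16.05  ] T [-0.5266  1.1429  0.1052] g 0.08532480550425373 y [-0.0002  0.0025 -1.    ]
```

```bash
python3 -m pendant '{"offset":[[-0.002,0.003,0.002],[-0.002,0.003,0.002],[-0.002,0.003,0.002],[-0.002,0.003,0.002],[-0.002,0.003,0.002],[-0.002,0.003,0.002]],"turn":[[0,0.15,0],[0,0.3,0],[0,0.45,0],[0,0.6,0],[0,0.75,0],[0,0.75,0]]}' 0 110
python3 - <<'E'
from h import *
rep([.5051,.2762,.1293],-13)
E
```

```text
clock: 15.8
position: [0.5055, 0.276, 0.1297]
ee_rot: [-0.639, -0.302, 0.3, 0.641]
ft_force: [-1.1, -1.0, 7.8]
grip_width: 0.082
15.8 [0.5055 0.276  0.1297] yaw 50.419511555246544 F [-1.0793 -1.044   7.8365] T [-0.4061  0.1597  0.1013] g 0.08182457593559572 y [ 0.0012  0.003  -1.    ]
off,turn [-0.0006  0.0022  0.0024] [-0.0032  1.4093  0.0028]
```

```bash
python3 -m pendant '{"offset":[[0,0.004,0.001],[0,0.004,0.001],[0,0.004,0.001],[0,0.004,0.001],[0,0.004,0.001],[0,0.004,0.001]],"turn":[[0,0.15,0],[0,0.3,0],[0,0.45,0],[0,0.6,0],[0,0.75,0],[0,0.75,0]]}'
python3 - <<'E'
from h import *
rep([.5051,.2762,.1293],-13)
E
```

```text
clock: 16.55
position: [0.5059, 0.2758, 0.1297]
ee_rot: [-0.699, -0.103, 0.101, 0.701]
ft_force: [-1.9, -2.9, 9.6]
grip_width: 0.084
16.55 [0.5059 0.2758 0.1297] yaw 16.635400493662573 F [-1.9079 -2.875   9.5847] T [-0.6446  0.3877  0.1567] g 0.08367526141926225 y [ 0.0021  0.0029 -1.    ]
off,turn [-0.0032  0.0021  0.0031] [-0.0037  0.6586  0.0028]
```

```bash
python3 -m pendant '{"offset":[[0,0.004,0],[0,0.004,0],[0,0.004,0],[0,0.004,0],[0,0.004,0],[0,0.004,0]],"turn":[[0,0.15,0],[0,0.3,0],[0,0.45,0],[0,0.6,0],[0,0.64,0],[0,0.64,0]]}'
python3 - <<'E'
from h import *
rep([.5051,.2762,.1293],-15)
E
```

```text
clock: 17.3
position: [0.506, 0.2753, 0.1297]
ee_rot: [-0.702, 0.074, -0.075, 0.704]
ft_force: [-4.2, -3.4, 12.2]
grip_width: 0.079
17.3 [0.506  0.2753 0.1297] yaw -12.119478027325131 F [-4.192  -3.4203 12.2372] T [-0.8641  1.1493  0.2168] g 0.07887061049221199 y [ 0.0018  0.0028 -1.    ]
off,turn [-0.0051  0.0021  0.0033] [-0.004   0.064   0.0013]
```

```bash
python3 -m pendant '{"offset":[[0,0.004,0.001],[0,0.004,0.001],[0,0.004,0.001]],"turn":[[0,0.06,0],[0,0.09,0],[0,0.09,0]]}'
python3 - <<'E'
from h import *
rep([.5051,.2762,.1293],-15)
E
```

```text
clock: 17.68
position: [0.5057, 0.2754, 0.1297]
ee_rot: [-0.699, 0.099, -0.099, 0.701]
ft_force: [-5.9, -2.8, 13.8]
grip_width: 0.081
17.675 [0.5057 0.2754 0.1297] yaw -16.08771389579004 F [-5.8823 -2.7959 13.7669] T [-0.6738  1.5224  0.2286] g 0.08131151577015844 y [ 0.0008  0.0028 -1.    ]
off,turn [-0.0041  0.002   0.0029] [-0.0038 -0.0242  0.0001]
```

```bash
python3 -m pendant '{"offset":[[0,0.003,0.003],[0,0.003,0.003],[0,0.003,0.003]],"turn":[[0,0.06,0],[0,0.11,0],[0,0.11,0]]}'
python3 look.py l2
```

```text
clock: 18.05
position: [0.5056, 0.2755, 0.1297]
ee_rot: [-0.695, 0.129, -0.128, 0.696]
ft_force: [-4.9, -4.2, 12.7]
grip_width: 0.08
scene (np.float64(449.2515717418478), np.float64(163.1575196347746))
top (np.float64(208.5649220010731), np.float64(212.78330304117216))
18.15 [0.5057 0.2755 0.1297] yaw -20.92842173557808 F [-5.601  -4.0759 12.7724] T [-0.9645  1.3572  0.4969] g 0.08154724667611346 y [-0.      0.0023 -1.    ]
off,turn [ 0.0032 -0.1764 -0.0037] [-0.0029 -2.3317  0.0017]
```

View pics/l2.png

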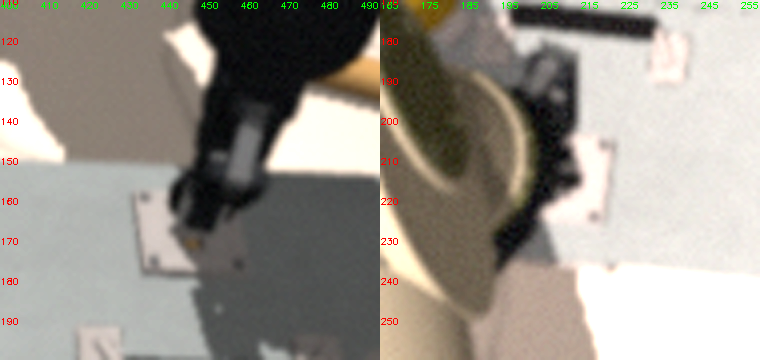

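The scene crop shows the gripper still holding the head, with the collar down on the plate at about (447,168). The gripper is turned about 105° from its entry yaw. The torque rose from 0.23 to 0.50 N m over the last 5°, so the plug is on its stop. Handing in.

```bash
python3 - <<'E'
from h import *
manip.hand_in(); rep(None,0)
E
```

```text
the job is handed in; nothing more can be done
the job is handed in; nothing more can be done
```

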